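Open the electrode case

ROBOT

A 6-joint arm with a two-finger parallel gripper is mounted at the origin on the work surface. World frame = base frame: x ahead of the robot, y to its left, z up, the work surface at z = 0. Lengths are in mm, angles in degrees, forces in N, time in s.
With the tool pointing down it reaches from about 350 to 850 mm from the base axis. Payload 8.1 kg.
Tool frame: the origin (TCP) lies midway between the tips of the shut fingers; the grasp point (between the pads) lies 19 mm behind it; z points along the fingers, y is the line along which they close (so a half turn about z gives the same grasp; the last joint's range is limited). The gripper opens to 85 mm and grips with 20 to 120 N. Pads are 22 mm wide; open, the fingers measure 114 mm over their backs; the gripper's body (76 mm by 85 mm) begins 54 mm behind the grasp point. The pads swing forward as they close: fully open they stand 13 mm farther back than shut.
Start: joints at [-75.138, 7.471, 85.268, -0, 87.261, -4.893], TCP at [202.825, -564.683, 231.292] pointing down, gripper open.
Joint ranges: [-169.43, 169.43], [-51.17, 129.36], [1.28, 143.12], [-76.62, 256.62], [0, 156.53], [-152.29, 152.29]. Speed limits (degrees/s): [136.94, 136.94, 159.86, 180, 180, 180].

INTERFACE

Orientations are given as [roll, pitch, yaw] about the fixed x, y, z axes, in that order (R = Rz(yaw) Ry(pitch) Rx(roll)).
In Python, from bench import r gives the robot as it stands.
- The arm moves only by the tool send_rows, never from a script. Its argument "increments" is a list of rows, each a list of 6 numbers: the shift along the tool's x, y, z in mm, then the turn, a rotation vector about the tool's x, y, z in rad. A call has 1 to 5 rows; each row shifts and turns the commanded pose from where the row before left it, along the tool's axes as they then stand; what a row does not reach is not made up. A row lasts 1/8 s, in which the tool goes at most 62.5 mm and 10.7 degrees, less where a joint would pass 70% of its speed; a pose out of reach is approached as far as the arm can. A call is refused whole if a number of a shift passes 62.5 or a number of a turn 0.188, either way. A call with a gripper value outside its range is refused whole. "grip" is the closure, from -1 (fully open) to 1 (shut), set as the call begins (left out, the last holds). The fingers move at their own pace and stop on an object; "grip_force" is the grip in N (left out, the last holds). Time passes only in rows, so rows that do not move let the fingers close. It gives the time, the measured TCP pose, the force, the opening and the grip force at its end, in the units of the state.
- r.sense(): the state, without advancing time (a new reading comes with each control period).
- r.snapshot(name): name is "scene" or "top"; returns a dict with "img" (400x640x3 uint8, blue, green, red), "z_map" (400x640 float32, mm along the optical axis (not along the pixel's ray), 0 where there is no reading), "fx", "fy", "cx", "cy" (pixels), "view" (4x4, takes a point from world to camera coordinates). Camera axes: x right, y down, z forward; pixel columns grow to the right and rows downward; lengths in mm; the calibration is good to about 2 mm. A picture is of the moment at which its call begins.
- r.hand_in(): hands the job in; it is judged then, once.
The state is a dict: "time": time; "joint_pos": joint angles; "qd": joint speeds; "joint_efforts": joint torques, N m; "tool_pos": TCP position; "tcp_rot": TCP orientation; "ft_force": force on the tool from outside, world axes, zero at the start; "wrist_torque": the same for the moment, N m; "finger_gap": finger opening in mm; "grip_force": force on a finger pad.
Only numpy, scipy, OpenCV 4.12 (cv2) and the standard library are available. Lean on these libraries where they do the work, as an engineer would, in place of code of your own. Each camera call takes 0.05 s, during which the arm holds its last target. There are 200 camera calls.

TASK

Open the long electrode case: flip its toggle latch over until it hangs fully open while the lid is still down, then lift the lid until it stands at least 50 degrees open, and leave it standing open. Leave the short case's latch shut.

Things in the scene. Friction and masses are not known exactly. Their poses are not given: they have to be found in the camera images.
- rod_latch_tip (a point): Upper edge, middle, of the toggle lever on the LONG case (fixed grey steel box 280 x 170 x 100 mm high, latch side towards the robot, turned up to 15 deg). Steel plate 38 x 4 mm. Shut it stands upright 14 mm outside that side, this point 140 mm above table, 40 above lid, 89 before the lug's middle; bare lid lies between. Axes when shut: x towards the hinge side, z up the lever.
- rod_latch (a joint): Lean of the long case's lever in rad: 0 shut (upright, its hook bar over the lid's catch: the lid cannot rise), growing as it turns outwards, away from the lid, and down, about a pin 78 mm below its upper edge. Over-centre spring: it is held shut by about 1 N at the edge; past 0.6 it snaps on by itself to its stop at 2.1 (fully open, edge 20 mm above the table, 80 mm out from the case).
- rod_lid_grip (a point): Point to grip on the LONG case's upright steel lifting lug (34 along x, 14 thick along y, 44 mm tall), mid-length on the lid, 75 mm in from the latch side. Shut: 128 mm above table, 28 above the lid, 16 below the lug's top. Level hinge along the far long edge: lid shut, 95 mm beyond this point (along its x) and 50 mm below. Axes turn with the lid: x to hinge, y along it, z out of lid.
- rod_lid (a joint): Opening angle of the long case's lid in rad: 0 shut, growing as the latch side rises, stop at 1.75. The hinge is stiff: the lid stays at whatever angle it is left, and lifting it at the lug takes about 3 to 6 N.
- tip_latch_tip (a point): The same point (middle of the lever's upper edge) on the like latch of the SHORT case, a bystander: same depth, height, steel, latch and lug, but only 160 mm long. It stays shut. The two cases stand side by side in either order, their middles 300 mm or more apart.

How it is judged:
By the outcome, as a careful person would: the job done as asked, in the order asked, and still so for the second after the job is handed in, with the robot touching nothing.
It also fails if it takes over 42 s, if anything falls off the work surface, if the arm or the gripper's body presses on something with over 40 N, if the wrist force passes 120 N, or if a joint passes its speed limit or range.

## Working session

There is one attempt and no reset: what is moved stays moved. The work goes in short steps, Python scripts to look and compute and a tool call to move; the robot and the scene stay as the last step left them, time stands still between calls to the robot, and variables do not carry over. Pictures are saved under pics/ and viewed, at most 10 in all, crops included, and the job is handed in when it is done.

Besides the shell and the picture viewer there is one more tool, called after "Request:" by a JSON object that holds its "fn" and its "kwargs", one argument or row to a line. send_rows: Moves the arm, as the interface text tells. Its arguments: {"type":"object","properties":{"increments":{"type":"array"},"grip":{"type":"number"},"grip_force":{"type":"number"}},"required":["increments"]}

```bash
mkdir -p pics; python3 - <<'E'
from bench import r
import cv2,numpy as np
for n in("scene","top"):
    s=r.snapshot(n); cv2.imwrite(f"pics/{n}0.png",s["img"]); np.savez(f"{n}0.npz",**s)
    print(n,s["fx"],s["cx"],s["cy"],np.round(s["view"],3).tolist())
print(r.sense())
E
```

```text
scene 382.3784354261128 323.7867193363546 197.55378147110662 [[-0.542, 0.841, 0.002, 298.06], [0.682, 0.441, -0.583, -274.346], [-0.491, -0.315, -0.812, 1114.404], [0.0, 0.0, 0.0, 1.0]]
top 485.1326115842626 315.0012570031467 197.5868075899874 [[-0.029, -0.999, -0.028, 27.201], [-0.989, 0.032, -0.142, 530.73], [0.143, 0.024, -0.989, 923.661], [0.0, 0.0, 0.0, 1.0]]
{'time': 0.1, 'joint_pos': array([-7.51366267e+01,  7.51271567e+00,  8.53221544e+01, -1.84753058e-03,
        8.72620415e+01, -4.89375868e+00]), 'qd': array([ 0.09253546, -0.07996191, -0.1515475 , -0.00059336, -0.01036343,
       -0.00839919]), 'joint_efforts': array([ 4.50424131e-04, -5.70948279e+01, -5.01942122e+01, -2.35873113e-04,
        8.11836304e-03,  7.54826874e-05]), 'tool_pos': array([ 202.69640813, -564.20092371,  230.33765106]), 'tcp_rot': array([-1.79903284e+02, -6.42882039e-03,  1.97572164e+01]), 'ft_force': array([-0.21318667, -0.28946934,  0.54007462]), 'wrist_torque': array([ 0.0190074 , -0.02140991,  0.02119892]), 'grip_force': 0.0, 'finger_gap': 85.40301367996817}
```

View pics/top0.png

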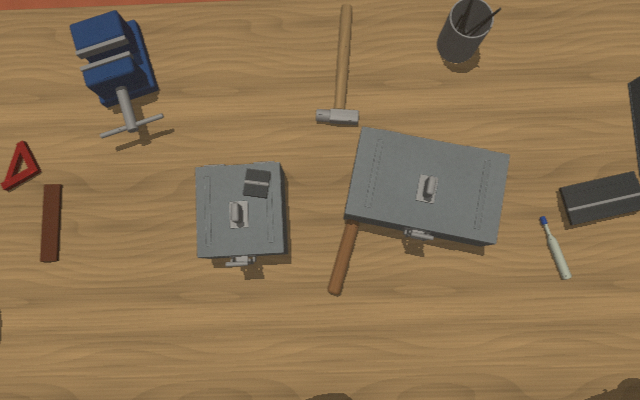

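View pics/scene0.png

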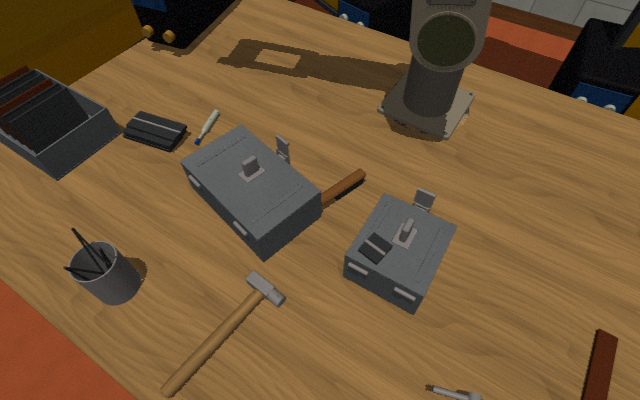

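The long case is on the right in the top view: its lug is at about (428,188) and its latch at (418,235). A brown handle lies at its front-left corner (343,260). The short case's lug is at (238,213) and its latch at (240,261). Next I'll measure by deprojecting depth.

```bash
cat > h.py <<'E'
import numpy as np,cv2
def cloud(s):
    z=s["z_map"];v,u=np.mgrid[:400,:640]
    p=np.stack([(u-s["cx"])/s["fx"]*z,(v-s["cy"])/s["fy"]*z,z],-1)
    V=s["view"];w=(p-V[:3,3])@V[:3,:3]; w[z<=0]=np.nan
    return w
E
python3 - <<'E'
from h import *
s=np.load("top0.npz");w=cloud(s)
for nm,(a,b,c,d) in dict(long=(120,260,340,515),short=(150,275,190,295)).items():
    q=w[a:b,c:d]; L=q[(abs(q[...,2]-100)<5)]
    rc=cv2.minAreaRect(L[:,:2].astype(np.float32));print(nm,rc,len(L),np.median(L[:,2]))
    T=q[(q[...,2]>125)];ang=T
    for lo,hi in((112,138),(138,150)):
        T=q[(q[...,2]>lo)&(q[...,2]<hi)]; 
        k,lab=cv2.kmeans(T[:,:2].astype(np.float32),2,None,(3,50,.1),5,0)[:2]
        for i in(0,1):
            t=T[lab[:,0]==i];print(lo,t.mean(0).round(1),t.min(0).round(),t.max(0).round(),len(t))
# handle etc near latch
q=w[215:300,320:430];m=(q[...,2]>8)&(q[...,2]<90);print(q[m].min(0),q[m].max(0))
h=w[240:292,328:358];m=(h[...,2]>8);print("handle",h[m].min(0),h[m].max(0))
i=s["img"][120:300,330:520];cv2.imwrite("pics/c1.png",cv2.resize(i,None,fx=4,fy=3.3,interpolation=2))
s2=np.load("scene0.npz")["img"][100:260,170:370];cv2.imwrite("pics/c2.png",cv2.resize(s2,None,fx=4,fy=3.7,interpolation=2))
E
```

```text
long ((534.3670654296875, -198.85995483398438), (280.9120788574219, 187.93582153320312), 76.60246276855469) 13474 99.81471441359062
112 [ 445.2 -172.5  135.2] [ 438. -195.  117.] [ 451. -158.  138.] 33
112 [ 527.9 -191.4  124.9] [ 515. -198.  112.] [ 546. -188.  138.] 59
138 [ 532.1 -197.2  142.9] [ 516. -206.  138.] [ 548. -188.  147.] 149
138 [ 443.7 -177.4  139.7] [ 437. -195.  138.] [ 451. -159.  143.] 73
short ((498.2489318847656, 151.39036560058594), (186.168701171875, 160.68296813964844), 1.4908254146575928) 6910 100.18010560022597
112 [503.1 141.7 123.8] [479.  97. 112.] [578. 154. 138.] 63
112 [405.1 144.1 135.5] [401. 129. 121.] [409. 168. 138.] 33
138 [495.6 150.6 143. ] [479. 144. 138.] [511. 158. 148.] 148
138 [405.3 148.9 139.9] [401. 130. 138.] [409. 167. 143.] 76
[ 341.81380775 -203.22971822    8.15551163] [492.99913554  -8.94449694  89.87800851]
handle [347.71137854 -63.19026857  27.7974322 ] [446.15325747  -8.94449694  41.59561042]
```

View pics/c1.png

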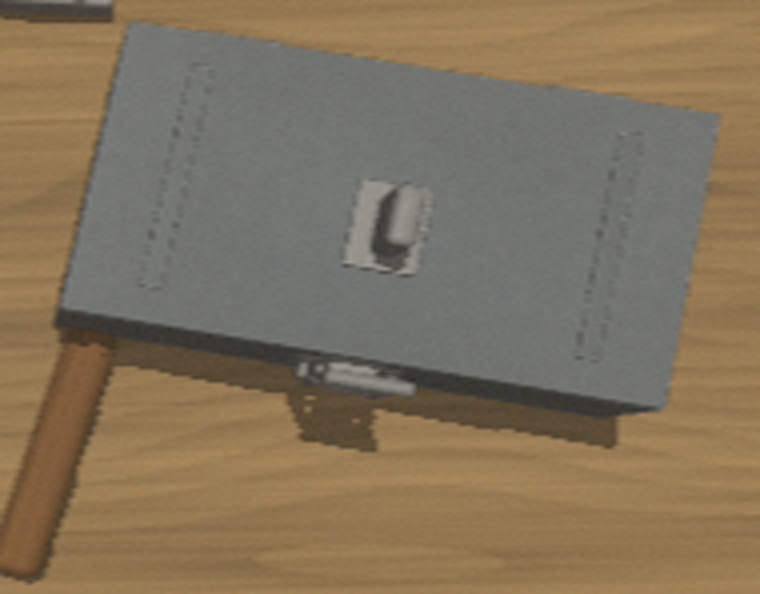

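View pics/c2.png

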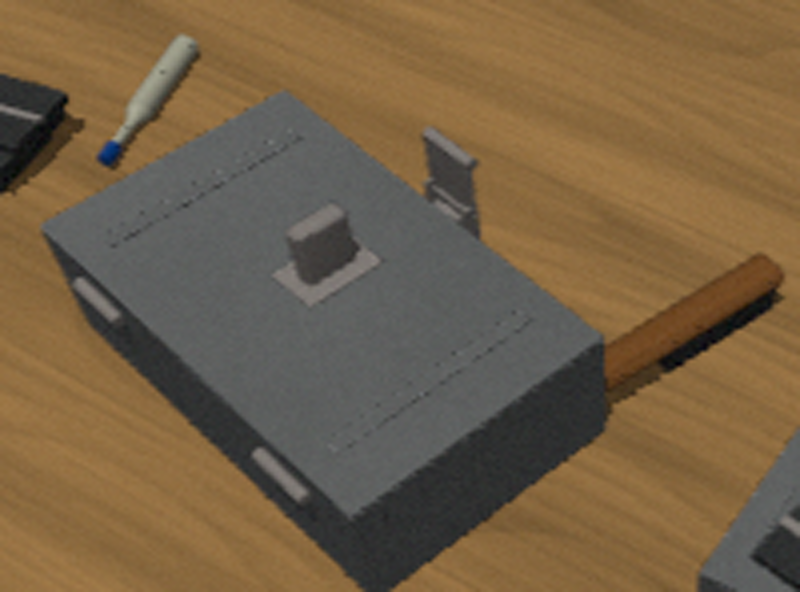

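```bash
cat >> h.py <<'E'
from scipy.spatial.transform import Rotation as R
def case(tilt=0,yaw=-13):  # tool x along case x, z down; tilt>0: tool leans with opening lid
    M=R.from_euler('xyz',[180,0,yaw],degrees=True)
    return M*R.from_rotvec([0,-np.radians(tilt),0])
ex=np.array([.974,-.225,0]);ey=np.array([.225,.974,0]);tip=np.array([444,-177,140.])
def plan(st,P,Rt,n):
    R0=R.from_euler('xyz',st["tcp_rot"],degrees=True);p=np.array(st["tool_pos"]);dv=(R0.inv()*Rt).as_rotvec()/n
    d=(np.array(P)-p)/n;Rc=R0
    for i in range(n):
        print(np.r_[Rc.inv().apply(d).round(1),dv.round(3)].tolist());Rc=Rc*R.from_rotvec(dv)
E
python3 - <<'E'
from h import *; from bench import r
plan(r.sense(),[473,-184,180],case(),10)
E
```

```text
[38.3, -26.6, 5.1, -0.0, 0.0, 0.057]
[36.7, -28.8, 5.1, -0.0, 0.0, 0.057]
[35.0, -30.8, 5.1, -0.0, 0.0, 0.057]
[33.2, -32.8, 5.1, -0.0, 0.0, 0.057]
[31.3, -34.6, 5.1, -0.0, 0.0, 0.057]
[29.2, -36.4, 5.1, -0.0, 0.0, 0.057]
[27.1, -38.0, 5.1, -0.0, 0.0, 0.057]
[24.9, -39.5, 5.1, -0.0, 0.0, 0.057]
[22.6, -40.8, 5.0, -0.0, 0.0, 0.057]
[20.2, -42.0, 5.0, -0.0, 0.0, 0.057]
```

Request:
{"fn": "send_rows", "kwargs": {
  "increments": [
    [38.3,-26.6,5,0,0,0.057],
    [36.7,-28.8,5,0,0,0.057],
    [35,-30.8,5,0,0,0.057],
    [33.2,-32.8,5,0,0,0.057],
    [31.3,-34.6,5,0,0,0.057]
  ],
  "grip": 1,
  "grip_force": 60
}}

```text
time: 0.72
tool_pos: [338.5, -373.1, 205.7]
tcp_rot: [-180.0, 0.0, 3.3]
ft_force: [1.1, -0.7, 0.3]
finger_gap: -0.1
grip_force: 0.0
```

Request:
{"fn": "send_rows", "kwargs": {
  "increments": [
    [29.2,-36.4,5,0,0,0.057],
    [27.1,-38,5,0,0,0.057],
    [24.9,-39.5,5,0,0,0.057],
    [22.6,-40.8,5,0,0,0.057],
    [20.2,-42,5,0,0,0.057]
  ]
}}

```text
time: 1.35
tool_pos: [473.4, -182.8, 180.8]
tcp_rot: [-180.0, 0.0, -13.0]
ft_force: [0.5, -0.4, 0.1]
finger_gap: 0.1
grip_force: 0.0
```

Request:
{"fn": "send_rows", "kwargs": {
  "increments": [
    [0,0,0,0,0,0],
    [0,0,0,0,0,0]
  ]
}}

```text
time: 1.6
tool_pos: [472.5, -184.4, 181.0]
tcp_rot: [180.0, 0.1, -12.8]
ft_force: [0.4, -0.0, -0.2]
finger_gap: -0.0
grip_force: 0.0
```

```bash
python3 - <<'E'
from h import *; from bench import r
st=r.sense();print(st["tool_pos"],st["tcp_rot"],st["finger_gap"])
plan(st,[473,-184,115],case(),3)
s=r.snapshot("scene");cv2.imwrite("pics/s3.png",s["img"][60:300,120:440].repeat(2,0).repeat(2,1))
E
```

```text
[ 472.49789688 -184.42608855  180.9591834 ] [ 1.79984997e+02  5.31656221e-02 -1.28221683e+01] -0.01044388059548808
[0.2, -0.2, 22.0, 0.0, 0.0, 0.001]
[0.1, -0.2, 22.0, 0.0, 0.0, 0.001]
[0.1, -0.2, 22.0, 0.0, 0.0, 0.001]
```

View pics/s3.png

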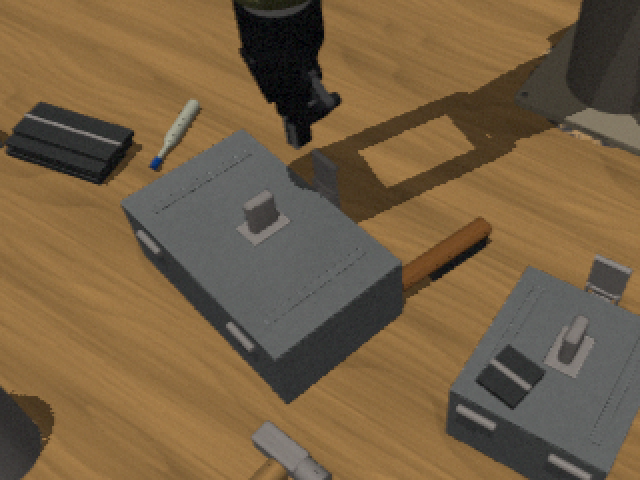

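The fingertips project to (269,131), which matches the picture, so I'll go down behind the lever.

Request:
{"fn": "send_rows", "kwargs": {
  "increments": [
    [0,0,22,0,0,0],
    [0,0,22,0,0,0],
    [0,0,22,0,0,0],
    [0,0,0,0,0,0]
  ]
}}

```text
time: 2.15
tool_pos: [470.9, -184.8, 113.5]
tcp_rot: [-180.0, 0.2, -13.0]
ft_force: [-0.5, -0.0, 0.5]
finger_gap: -0.1
grip_force: 0.0
```

Request:
{"fn": "send_rows", "kwargs": {
  "increments": [
    [-10,0,0,0,0,0],
    [-8,0,0,0,0,0],
    [-8,0,0,0,0,0],
    [-8,0,0,0,0,0],
    [-8,0,0,0,0,0]
  ]
}}

```text
time: 2.78
tool_pos: [431.5, -174.8, 115.5]
tcp_rot: [180.0, -0.0, -12.9]
ft_force: [0.3, 0.0, 0.1]
finger_gap: 0.4
grip_force: 0.1
```

Request:
{"fn": "send_rows", "kwargs": {
  "increments": [
    [-8,0,0,0,0,0],
    [-8,0,0,0,0,0],
    [-8,0,0,0,0,0],
    [-8,0,0,0,0,0],
    [-8,0,0,0,0,0]
  ]
}}

```text
time: 3.4
tool_pos: [392.4, -165.9, 115.3]
tcp_rot: [-180.0, 0.0, -12.9]
ft_force: [-0.4, -0.7, 0.1]
finger_gap: -0.0
grip_force: 0.0
```

```bash
python3 - <<'E'
from h import *; from bench import r
st=r.sense();print(st["tool_pos"],st["tcp_rot"],st["ft_force"])
s=r.snapshot("scene");cv2.imwrite("pics/s4.png",s["img"][60:300,120:440].repeat(2,0).repeat(2,1))
E
```

```text
[ 392.43011421 -165.85208898  115.25743102] [-1.79997643e+02  5.77806724e-03 -1.28999646e+01] [-0.42852127 -0.72389786  0.0720167 ]
```

View pics/s4.png

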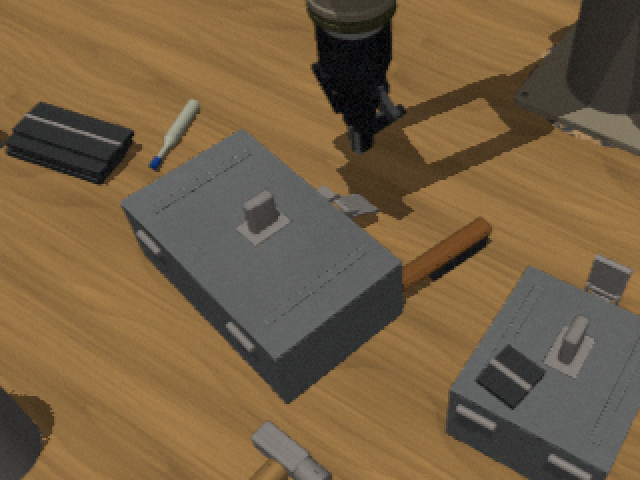

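```bash
python3 - <<'E'
from h import *; from bench import r
s=r.snapshot("top");w=cloud(s).reshape(-1,3);loc=np.stack([(w-tip)@ex,(w-tip)@ey,w[:,2]],1)
m=(loc[:,0]<10)&(loc[:,0]>-90)&(abs(loc[:,1])<22)&(loc[:,2]>8)&(loc[:,2]<100);L=loc[m];L=L[np.argsort(L[:,0])];print(len(L),L[::max(1,len(L)//12)].round())
Rt=case(-25);z=Rt.apply([0,0,1]);print(z)
g=np.array([531.5,-197,131]);st=r.sense()
P1=g+19*z-75*z;P2=g+19*z
print(P1,P2);plan(st,P1,Rt,5)
c=Rt.inv().apply(np.array([531.5,-197,128])+95*ex-[0,0,50]-P2);print("hinge in tool",c)
a=np.radians(2.5);Q=R.from_rotvec([0,-a,0]);print("lift row 2.5deg:",c-Q.apply(c))
E
```

```text
144 [[-33.  17.  35.]
 [-30.  19.  37.]
 [-26.  11.  40.]
 [-24.  16.  45.]
 [-20.   9.  45.]
 [-17.  13.  44.]
 [-13.  17.  55.]
 [ -4.  15.  57.]
 [  1.  18.  56.]
 [  4.  18.  65.]
 [  5.  22.  63.]
 [  7.  11.  66.]]
[ 0.41178658 -0.09506842 -0.90630779]
[ 508.43995135 -191.67616828  181.75323607] [ 539.32394508 -198.80630005  113.78015205]
[23.8, -0.2, -13.3, -0.0, 0.087, 0.0]
[24.9, -0.2, -11.2, -0.0, 0.087, 0.0]
[25.8, -0.2, -9.0, -0.0, 0.087, 0.0]
[26.4, -0.2, -6.7, -0.0, 0.087, 0.0]
[26.9, -0.2, -4.4, -0.0, 0.087, 0.0]
hinge in tool [6.36703742e+01 1.24390763e-02 6.91690128e+01]
lift row 2.5deg: [ 3.07771005  0.         -2.71142914]
```

The visible part of the lever slopes about 30° below horizontal, i.e. roughly 2.1 rad, so it hangs fully open. Now I'll approach the lug, tilted.

Request:
{"fn": "send_rows", "kwargs": {
  "increments": [
    [23.8,0,-13.3,0,0.087,0],
    [24.9,0,-11.2,0,0.087,0],
    [25.8,0,-9,0,0.087,0],
    [26.4,0,-6.7,0,0.087,0],
    [26.9,0,-4.4,0,0.087,0]
  ],
  "grip": -1
}}

```text
time: 4.12
tool_pos: [509.9, -192.9, 182.7]
tcp_rot: [180.0, -25.1, -12.9]
ft_force: [-0.4, -0.4, -0.6]
finger_gap: 85.7
grip_force: 0.0
```

Request:
{"fn": "send_rows", "kwargs": {
  "increments": [
    [0,0,0,0,0,0],
    [0,0,0,0,0,0],
    [0,0,0,0,0,0]
  ]
}}

```text
time: 4.5
tool_pos: [508.5, -192.4, 181.2]
tcp_rot: [-180.0, -24.8, -12.9]
ft_force: [-0.4, -0.2, 0.4]
finger_gap: 85.4
grip_force: 0.0
```

```bash
python3 - <<'E'
from h import *; from bench import r
s=r.snapshot("top");w=cloud(s).reshape(-1,3);loc=np.stack([(w-tip)@ex,(w-tip)@ey,w[:,2]],1)
m=(loc[:,0]<10)&(loc[:,0]>-90)&(abs(loc[:,1])<22)&(loc[:,2]>8)&(loc[:,2]<100);L=loc[m];L=L[np.argsort(L[:,0])];print(len(L),L[::max(1,len(L)//8)].round())
st=r.sense();print(st["tool_pos"],st["tcp_rot"],st["finger_gap"]);plan(st,[539.3,-198.8,113.8],case(-25),4)
s=r.snapshot("scene");cv2.imwrite("pics/s5.png",s["img"][60:300,120:440].repeat(2,0).repeat(2,1))
E
```

```text
458 [[-59.   6.  20.]
 [-50.  10.  26.]
 [-42.  -1.  34.]
 [-34.   3.  36.]
 [-28.   9.  41.]
 [-21. -14.  38.]
 [-15. -15.  47.]
 [  2.   9.  90.]
 [ 10.   2.  85.]]
[ 508.62682692 -192.39513516  181.29163081] [-179.98801763  -24.82761259  -12.90097472] 85.29254310020642
[0.0, -0.1, 18.6, -0.0, 0.001, 0.0]
[0.0, -0.2, 18.6, -0.0, 0.001, 0.0]
[-0.0, -0.2, 18.6, -0.0, 0.001, 0.0]
[-0.0, -0.2, 18.6, -0.0, 0.001, 0.0]
```

View pics/s5.png

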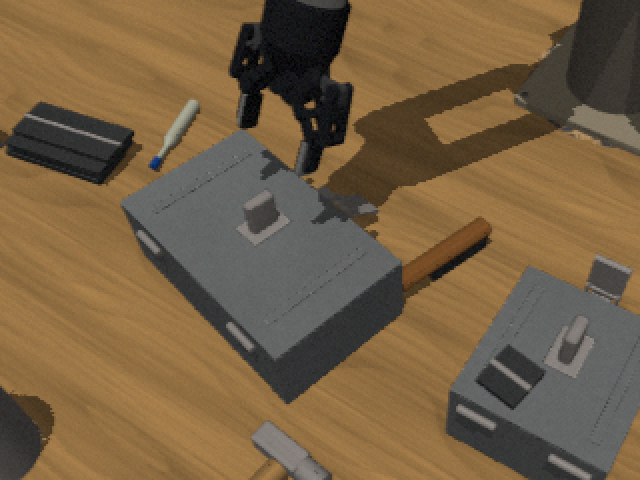

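The lever's edge reads z≈20 mm, so it is fully open, and the fingers at (245,120) and (308,160) straddle the lug's line. Next: descend and grip.

Request:
{"fn": "send_rows", "kwargs": {
  "increments": [
    [0,0,18.6,0,0,0],
    [0,0,18.6,0,0,0],
    [0,0,18.6,0,0,0],
    [0,-0.5,18.6,0,0,0],
    [0,0,0,0,0,0]
  ]
}}

```text
time: 5.22
tool_pos: [538.6, -198.4, 112.3]
tcp_rot: [-179.9, -24.7, -12.9]
ft_force: [0.1, -0.3, 0.0]
finger_gap: 85.4
grip_force: 0.0
```

Request:
{"fn": "send_rows", "kwargs": {
  "increments": [
    [0,0,0,0,0,0],
    [0,0,0,0,0,0],
    [0,0,0,0,0,0],
    [0,0,0,0,0,0],
    [0,0,0,0,0,0]
  ],
  "grip": 1,
  "grip_force": 50
}}

```text
time: 5.85
tool_pos: [539.9, -199.1, 115.0]
tcp_rot: [-180.0, -25.0, -12.9]
ft_force: [-4.4, 3.8, 5.3]
finger_gap: 13.4
grip_force: 50.1
```

The gap is 13.4 mm on the 14 mm lug, so it's gripped. Now lift.

Request:
{"fn": "send_rows", "kwargs": {
  "increments": [
    [3.1,0,-2.7,0,-0.0436,0],
    [3.1,0,-2.7,0,-0.0436,0],
    [3.1,0,-2.7,0,-0.0436,0],
    [3.1,0,-2.7,0,-0.0436,0]
  ]
}}

```text
time: 6.35
tool_pos: [547.0, -200.8, 129.4]
tcp_rot: [180.0, -14.8, -12.9]
ft_force: [-5.2, 1.8, 4.5]
finger_gap: 13.4
grip_force: 50.0
```

Request:
{"fn": "send_rows", "kwargs": {
  "increments": [
    [3.1,0,-2.7,0,-0.0436,0],
    [3.1,0,-2.7,0,-0.0436,0],
    [3.1,0,-2.7,0,-0.0436,0],
    [3.1,0,-2.7,0,-0.0436,0],
    [3.1,0,-2.7,0,-0.0436,0]
  ]
}}

```text
time: 6.98
tool_pos: [559.7, -203.9, 145.9]
tcp_rot: [180.0, -2.4, -12.9]
ft_force: [-5.4, 1.2, 6.3]
finger_gap: 13.6
grip_force: 50.2
```

Request:
{"fn": "send_rows", "kwargs": {
  "increments": [
    [3.1,0,-2.7,0,-0.0436,0],
    [3.1,0,-2.7,0,-0.0436,0],
    [3.1,0,-2.7,0,-0.0436,0],
    [3.1,0,-2.7,0,-0.0436,0],
    [3.1,0,-2.7,0,-0.0436,0]
  ]
}}

```text
time: 7.6
tool_pos: [575.6, -207.7, 159.1]
tcp_rot: [180.0, 10.1, -12.9]
ft_force: [-4.8, 0.3, 7.9]
finger_gap: 13.1
grip_force: 50.2
```

Request:
{"fn": "send_rows", "kwargs": {
  "increments": [
    [3.1,0,-2.7,0,-0.0436,0],
    [3.1,0,-2.7,0,-0.0436,0],
    [3.1,0,-2.7,0,-0.0436,0],
    [3.1,0,-2.7,0,-0.0436,0],
    [3.1,0,-2.7,0,-0.0436,0]
  ]
}}

```text
time: 8.22
tool_pos: [593.8, -212.0, 168.4]
tcp_rot: [180.0, 22.5, -13.0]
ft_force: [-1.2, -2.1, 9.0]
finger_gap: 13.2
grip_force: 50.2
```

```bash
python3 - <<'E'
from h import *; from bench import r
st=r.sense();print(st["tool_pos"],st["tcp_rot"],st["joint_pos"].round(),st["ft_force"])
E
```

```text
[ 593.80264269 -212.01273751  168.4178648 ] [179.95407197  22.52437064 -12.96454789] [-22.  37.  58.  -4. 107.  80.] [-1.20146837 -2.14884314  8.97200186]
```

Request:
{"fn": "send_rows", "kwargs": {
  "increments": [
    [3.1,0,-2.7,0,-0.0436,0],
    [3.1,0,-2.7,0,-0.0436,0],
    [3.1,0,-2.7,0,-0.0436,0],
    [3.1,0,-2.7,0,-0.0436,0],
    [3.1,0,-2.7,0,-0.0436,0]
  ]
}}

```text
time: 8.85
tool_pos: [613.2, -216.7, 173.5]
tcp_rot: [179.9, 35.0, -13.0]
ft_force: [0.2, -3.8, 11.4]
finger_gap: 13.4
grip_force: 50.5
```

Request:
{"fn": "send_rows", "kwargs": {
  "increments": [
    [3.1,0,-2.7,0,-0.0436,0],
    [3.1,0,-2.7,0,-0.0436,0],
    [3.1,0,-2.7,0,-0.0436,0],
    [0,0,0,0,0,0]
  ]
}}

```text
time: 9.35
tool_pos: [624.7, -219.5, 173.7]
tcp_rot: [179.9, 42.6, -13.1]
ft_force: [-3.6, -2.9, 11.1]
finger_gap: 13.3
grip_force: 50.8
```

```bash
python3 - <<'E'
from h import *; from bench import r
st=r.sense();print(st["tool_pos"],st["tcp_rot"],st["joint_pos"].round(),st["ft_force"])
s=r.snapshot("scene");cv2.imwrite("pics/s6.png",s["img"][60:300,120:440].repeat(2,0).repeat(2,1))
E
```

```text
[ 624.71346585 -219.45167149  173.69831273] [179.88611429  42.57194746 -13.08063873] [-21.  71.  12.  -8. 139.  78.] [-3.60428738 -2.89518406 11.08192866]
```

View pics/s6.png

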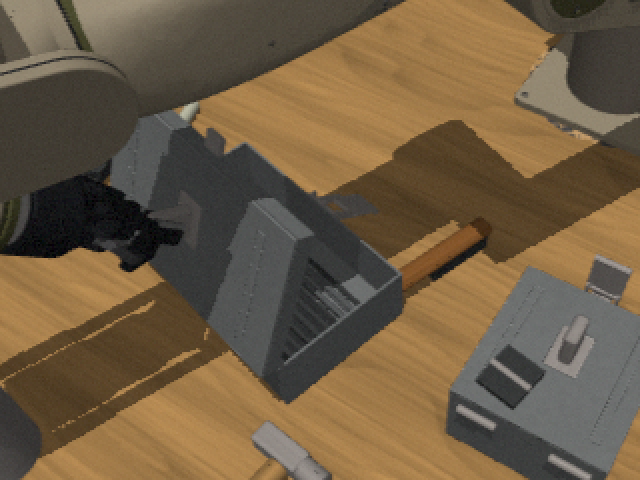

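The lid is up about 67°, with the lug in the fingers at (175,230) and the lever still hanging open. The arm is nearly stretched (joint 3 at 12°), so after release I'll back off upwards while tilting back.

Request:
{"fn": "send_rows", "kwargs": {
  "increments": [
    [0,0,0,0,0,0],
    [0,0,0,0,0,0],
    [0,0,0,0,0,0],
    [0,0,0,0,0,0],
    [0,0,0,0,0,0]
  ],
  "grip": -1
}}

```text
time: 10.02
tool_pos: [624.8, -218.5, 172.1]
tcp_rot: [-180.0, 42.5, -12.9]
ft_force: [-0.5, -0.8, 0.1]
finger_gap: 85.5
grip_force: 0.0
```

```bash
python3 - <<'E'
from h import *; from bench import r
st=r.sense();print(st["tool_pos"],st["tcp_rot"],st["ft_force"],st["finger_gap"])
plan(st,st["tool_pos"]+25*ex+[0,0,70],case(18),10)
E
```

```text
[ 624.78334393 -218.52324723  172.13957744] [-179.99841831   42.53020174  -12.89644703] [-0.53056379 -0.76204202  0.10359906] 85.53565002627903
[-2.9, 0.0, -6.8, 0.0, 0.043, 0.0]
[-2.6, 0.0, -7.0, 0.0, 0.043, 0.0]
[-2.3, 0.0, -7.1, 0.0, 0.043, 0.0]
[-2.0, 0.0, -7.2, 0.0, 0.043, 0.0]
[-1.7, 0.0, -7.2, 0.0, 0.043, 0.0]
[-1.4, 0.0, -7.3, 0.0, 0.043, 0.0]
[-1.1, 0.0, -7.4, 0.0, 0.043, 0.0]
[-0.7, 0.0, -7.4, 0.0, 0.043, 0.0]
[-0.4, 0.0, -7.4, 0.0, 0.043, 0.0]
[-0.1, 0.0, -7.4, 0.0, 0.043, 0.0]
```

Request:
{"fn": "send_rows", "kwargs": {
  "increments": [
    [-2.9,0,-6.8,0,0.043,0],
    [-2.6,0,-7,0,0.043,0],
    [-2.3,0,-7.1,0,0.043,0],
    [-2,0,-7.2,0,0.043,0],
    [-1.7,0,-7.2,0,0.043,0]
  ]
}}

```text
time: 10.65
tool_pos: [637.0, -221.3, 207.7]
tcp_rot: [180.0, 30.1, -12.9]
ft_force: [0.3, 0.0, 0.4]
finger_gap: 85.2
grip_force: 0.0
```

Request:
{"fn": "send_rows", "kwargs": {
  "increments": [
    [-1.4,0,-7.3,0,0.043,0],
    [-1.1,0,-7.4,0,0.043,0],
    [-0.7,0,-7.4,0,0.043,0],
    [-0.4,0,-7.4,0,0.043,0],
    [-0.1,0,-7.4,0,0.043,0]
  ]
}}

```text
time: 11.28
tool_pos: [649.1, -224.1, 242.7]
tcp_rot: [180.0, 17.8, -12.9]
ft_force: [0.3, 0.6, 0.2]
finger_gap: 85.3
grip_force: 0.0
```

Request:
{"fn": "send_rows", "kwargs": {
  "increments": [
    [0,0,-10,0,0.04,0],
    [0,0,-12,0,0.04,0],
    [0,0,-12,0,0.04,0],
    [0,0,-12,0,0.04,0],
    [0,0,-12,0,0.04,0]
  ]
}}

```text
time: 11.9
tool_pos: [662.0, -227.1, 299.6]
tcp_rot: [180.0, 6.3, -12.9]
ft_force: [0.4, 0.3, -0.6]
finger_gap: 85.3
grip_force: 0.0
```

Request:
{"fn": "send_rows", "kwargs": {
  "increments": [
    [0,0,0,0,0,0],
    [0,0,0,0,0,0],
    [0,0,0,0,0,0]
  ]
}}

```text
time: 12.28
tool_pos: [661.7, -227.0, 297.4]
tcp_rot: [-180.0, 6.6, -12.9]
ft_force: [-0.7, 0.2, 0.6]
finger_gap: 85.3
grip_force: 0.0
```

```bash
python3 - <<'E'
from h import *; from bench import r
st=r.sense();print(st["tool_pos"],st["tcp_rot"],st["joint_pos"].round(),st["ft_force"])
s=r.snapshot("scene");cv2.imwrite("pics/s7.png",s["img"][30:330,60:460].repeat(2,0).repeat(2,1)[:600])
E
```

```text
[ 661.69055036 -226.96635307  297.35995847] [-179.98167303    6.55132802  -12.8991454 ] [-23.  30.  52.  -1. 105.  80.] [-0.68842815  0.22191246  0.60743679]
```

View pics/s7.png

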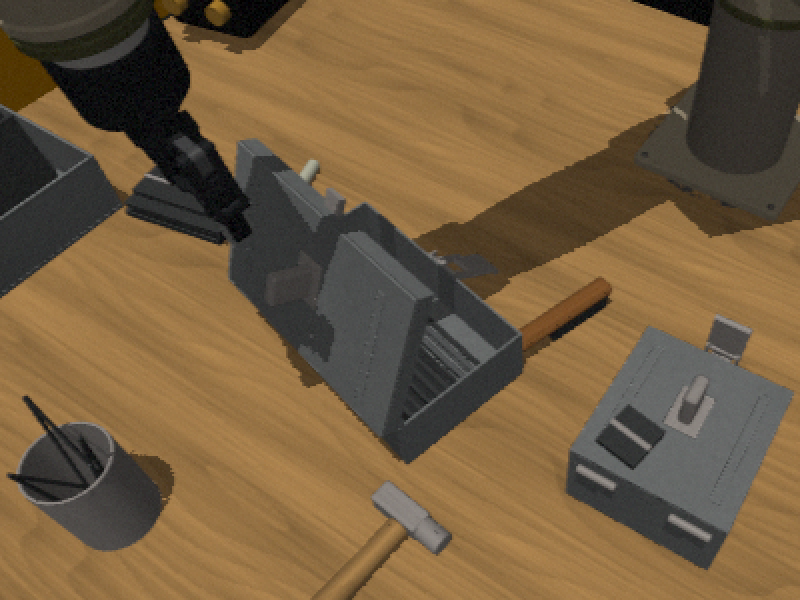

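The lid stands open with its lug at (290,285), the lever hangs at (465,265), and the short case's latch is upright at (728,335). The gripper is clear of everything. I'll check the lid angle and hand in.

```bash
python3 - <<'E'
from h import *; from bench import r
w=cloud(r.snapshot("scene"))
q=w[160:220,235:258].reshape(-1,3);q=q[np.isfinite(q).all(1)]
n=np.linalg.svd(q-np.median(q,0))[2][2];a=np.degrees(np.arccos(abs(n[2])));print("lid angle",a,n)
if a>55: print(r.hand_in())
E
```

```text
lid angle 65.47531639000616 [-0.88464999  0.21236441 -0.41508522]
the job is handed in; nothing more can be done
None
```

The long case's latch hangs fully open and its lid stands at about 65°. The short case's latch is still shut, the gripper is clear of everything, and the job was handed in at about 12 s.

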